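Cover the detector well, then hold its spring shutter open at the index

ROBOT

A 6-joint arm with a two-finger parallel gripper is mounted at the origin on a cart in front of the work surface, level with it; the furniture and walls round the work are solid. World frame = base frame: x ahead of the robot, y to its left, z up, the work surface at z = 0. Lengths are in m, angles in rad, forces in N, time in s.
With the tool pointing down it reaches from about 0.425 to 0.95 m from the base axis. Payload 14.7 kg.
Tool frame: the origin (TCP) lies on the mounting face of the last link; the fingertips stand 173 mm ahead of it and the grasp point (between the pads) lies 155 mm ahead of it; z points along the fingers, y is the direction in which the jaws open and shut (so a half turn about z gives the same grasp; the last joint's range is limited). The gripper opens to 85 mm and grips with 20 to 120 N. Pads are 22 mm wide; open, the fingers measure 114 mm over their backs; the gripper's body (76 mm by 85 mm) begins 54 mm behind the grasp point. The pads swing forward as they close: fully open they stand 13 mm farther back than shut.
Start: joints at [-1.237, 0.48, 1.596, -0, 1.065, -0.047], TCP at [0.242, -0.603, 0.405] pointing down, gripper open.
Joint ranges: [-2.75, 2.75], [-0.82, 2.05], [0.23, 2.67], [-1.56, 4.7], [0.09, 2.69], [-2.92, 2.92]. Speed limits (rad/s): [1.89, 1.89, 2.39, 3.01, 3.01, 3.01].

INTERFACE

Orientations are given as a unit quaternion [w, x, y, z].
In Python, from station import robot gives the robot as it stands.
- The arm moves only by the tool send_rows, never from a script. Its argument "moves" is a list of rows, each an object with "fingers": the opening in per cent of the stroke, from 0 (shut) to 100 (fully open); "travel": the shift along the tool's x, y, z in m, a list of three; "twist": the turn, a rotation vector about the tool's x, y, z in degrees, a list of three. A call has 1 to 20 rows; each row is the pose to reach, as a shift and turn from the pose measured when the call began, along the tool's axes at that moment; what a row does not reach only later rows make up. A row lasts 1/10 s, in which the tool goes at most 50 mm and 8.59 degrees, less where a joint would pass 70% of its speed; a pose out of reach is approached as far as the arm can. A call with a gripper value outside its range is refused whole. The fingers move at their own pace and stop on an object; the grip force is fixed at half the most. Time passes only in rows, so rows that repeat a pose let the fingers close. It gives the time, the measured TCP pose, the force and the opening at its end, in the units of the state.
- robot.read_state(): the state, without advancing time (a new reading comes with each control period).
- robot.camera(name): name is "scene" or "top" or "wrist"; returns a dict with "image" (384x512x3 uint8, red, green, blue), "depth" (384x512 float32, m along the optical axis (not along the pixel's ray), 0 where there is no reading), "camera_matrix" (3x3 intrinsics, pixels), "R" (3x3) and "t" (3): a world point X has camera coordinates R X + t; the wrist camera has in their place "T_tool_cam" (4x4, takes a point from camera to tool coordinates, whose origin is the TCP and whose axes are the flange's). Camera axes: x right, y down, z forward; pixel columns grow to the right and rows downward; lengths in m; the calibration is good to about 2 mm. The wrist camera is an equidistant fisheye: a pixel r from the principal point sees the ray r / f radians off the axis. A picture is of the moment at which its call begins: read the wrist's pose just before it.
- robot.finish_job(): hands the job in, once; it reports no verdict.
The state is a dict: "time": time; "q": joint angles; "dq": joint speeds; "joint_torque": joint torques, N m; "eef_pos": TCP position; "tool_rot": TCP orientation; "force": force on the tool from outside, world axes, zero at the start; "ft_torque": the same for the moment, N m; "width": finger opening in m.
Only numpy, scipy, OpenCV 4.12 (cv2) and the standard library are available. Lean on these libraries where they do the work, as an engineer would, in place of code of your own. Each camera call takes 0.05 s, during which the arm holds its last target.

TASK

Take a dark exposure on the detector housing: first set the loose black cover on the open well so that it sits fully down and level on the rim, and let go of it. Only then pull the spring-return shutter slide out by its black knob until the white pointer lines up with the red index, and finish while still holding it there with the gripper: the spring shuts it if you let go. Leave the other things on the table where they are.

Things in the scene. Friction and masses are not known exactly. Their poses are not given: they have to be found in the camera images.
- cover_knob (a point): centre of the grip knob of the loose cover (about 0.12 kg, mass varies). The knob is an aluminium upright cylinder, diameter 24 mm, 28 mm high. Below it is a black round flange, diameter 72 mm, 6 mm thick, its top 14 mm below this point; below the flange a round spigot, diameter 53 mm, 7 mm deep, that drops into the well. The cover starts standing level on the table on its spigot, so this point is 27 mm above the table. z is up.
- cover_flange (a point): the same cover: centre of the underside of its flange (20 mm below cover_knob), which rests on the well's rim when seated. z is up.
- cover: the whole loose cover; origin at the centre of the underside of its spigot, 27 mm below cover_knob
- well_rim (a point): centre of the mouth of the open round well on top of the fixed dark detector housing, at rim height, 84 mm above the table. Aluminium rim, outer diameter 68 mm, bore about 58 mm, 19 mm deep. The rim stands 22 mm above the flat top of the housing. The cover is seated when cover_flange coincides with this point. x of this frame points to the housing's back; the shutter slides out along its -x.
- housing: fixed detector housing, bolted down; dark block 110 x 100 mm, 62 mm high, on an aluminium base plate 235 x 120 mm, 10 mm thick, that extends in front under the slide. Origin on the table, 15 mm before (-x of) the well's centre; its yaw varies. Its -x axis points out of the front, the pull direction. A scale bar (top 38 mm above the table) runs along the slide at y = +43 mm. A tall thin black screen stands fixed on the table to its left; keep the arm clear of it.
- pull_knob (a point): centre of the upright black knob at the end of the shutter slide, 67 mm above the table: a plain cylinder, diameter 20 mm, 36 mm high (49 to 85 mm above the table). The 50 mm wide steel blade lies below it (top 46 mm above the table, 49 mm at the foot of the knob). With the shutter shut the knob's axis is 45 mm in front of the housing's front face.
- shutter (a joint): how far the slide is pulled out, m: 0 shut, 0.055 stop. A spring pulls it shut with 3 N at 0 and 100 N/m more (about 7 N at 0.04); it returns by itself when released.
- pointer (a point): tip of the small white pointer on the slide's left side (as seen from the robot), above the scale bar; it moves with the slide, its x on the knob's axis
- mark (a point): white line of the red index clamped on the scale bar; fixed, its place along the scale varies (24 to 44 mm of pull). Same axes as the housing: the pointer is at the mark when its x in this frame is 0.
- dropper_bottle: bystander: small brown dropper bottle, diameter 30, 88 mm high; leave alone. Origin at the centre of its underside.
- lens_case: bystander: white round lens case, diameter 57, 20 mm high; leave alone. Origin at the centre of its underside.
- hex_driver_red: bystander: red-handled hex driver, 163 mm long, lying; leave alone. Origin at the centre of its underside.

How it is judged:
On the way, in this order (a step that is already met when the one before it is completed fails the run):
1. the cover sits seated and level on the well, let go, with the shutter still shut (horizontal distance between cover_flange and well_rim below 0.005 m and z of cover_flange in the frame of well_rim between -0.003 and 0.0025 m and angle between cover_flange's own z axis and vertical below 0.05 rad and contact force between the fingers and cover below 0.05 N and value of joint shutter below 0.004 m), for 0.2 s.
2. the shutter is pulled out to the index and held there (horizontal distance between cover_flange and well_rim below 0.005 m and z of cover_flange in the frame of well_rim between -0.003 and 0.0025 m and angle between cover_flange's own z axis and vertical below 0.05 rad and x of pointer in the frame of mark between -0.004 and 0.004 m and contact force between the fingers and shutter above 2 N), for 0.5 s.
At the end, for the whole second after the job is handed in: The cover is seated on the well (centred within 5 mm, down on the rim within 2.5 mm, level within 0.05 rad) and not touched by the gripper, and the fingers hold the shutter slide (over 2 N) still, with its pointer within 4 mm of the index (all of step 2 and contact force between the fingers and cover below 0.05 N and velocity of joint shutter between -0.01 and 0.01 m/s); the arm keeps its last pose, push and grip.
It fails at once if the shutter is opened more than 8 mm while the cover is not seated (value of joint shutter above 0.008 m and not (horizontal distance between cover_flange and well_rim below 0.005 m and z of cover_flange in the frame of well_rim between -0.003 and 0.0025 m and angle between cover_flange's own z axis and vertical below 0.05 rad)).
It fails at once if another thing on the table is shifted by more than 30 mm (distance of any of dropper_bottle, lens_case, hex_driver_red from where it was at the start of the episode above 0.03 m).
It also fails if it takes over 54 s, if anything falls off the work surface, if the arm or the gripper's body presses on something with over 40 N, if the wrist force passes 120 N, or if a joint passes its speed limit or range.

## Working session

There is one attempt and no reset: what is moved stays moved. The work goes in short steps, Python scripts to look and compute and a tool call to move; the robot and the scene stay as the last step left them, time stands still between calls to the robot, and variables do not carry over. Pictures are saved under pics/ and viewed, and the job is handed in when it is done.

Besides the shell and the picture viewer there is one more tool, called as name([rows], argument=value, ...), one row to a line, values as JSON. send_rows: Moves the arm, as the interface text tells. Its arguments: {"type":"object","properties":{"moves":{"type":"array","items":{"type":"object","properties":{"fingers":{"type":"number"},"travel":{"type":"array","items":{"type":"number"}},"twist":{"type":"array","items":{"type":"number"}}}}}},"required":["moves"]}

```bash
mkdir -p pics; ls; cat > h.py <<'E'
import numpy as np,cv2
from station import robot
def save(n,im): cv2.imwrite('pics/'+n,im[:,:,::-1])
def ray(c,u,v):
    K=c['camera_matrix'];d=np.linalg.inv(K)@np.array([u,v,1.]);R=np.array(c['R']);t=np.array(c['t'])
    return -R.T@t,R.T@d
def onz(c,u,v,z):
    o,d=ray(c,u,v);return o+d*(z-o[2])/d[2]
def dep(c,u,v):
    o,d=ray(c,u,v);return o+d*c['depth'][int(v),int(u)]
def proj(c,X):
    p=c['camera_matrix']@(np.array(c['R'])@np.array(X)+np.array(c['t']));return p[:2]/p[2]
E
python3 - <<'E'
from h import *
s=robot.read_state();print({k:np.round(v,3) for k,v in s.items()})
import pickle
for n in('scene','top','wrist'):
    c=robot.camera(n);save(n+'0.png',c['image']);pickle.dump(c,open(n+'0.pkl','wb'))
    print(n,{k:np.round(v,3).tolist() for k,v in c.items() if k not in('image','depth')})
E
```

```text
pics
{'time': np.float64(0.0), 'q': array([-1.237,  0.481,  1.597, -0.   ,  1.065, -0.047]), 'dq': array([0.   , 0.001, 0.002, 0.   , 0.   , 0.   ]), 'joint_torque': array([ 4.0000e-03, -9.5064e+01, -4.3018e+01,  0.0000e+00,  1.2000e-02,
       -0.0000e+00]), 'eef_pos': array([ 0.242, -0.603,  0.404]), 'tool_rot': array([-0.001,  0.982,  0.189, -0.   ]), 'force': array([-0.208,  0.152, -0.182]), 'ft_torque': array([ 0.008, -0.   ,  0.049]), 'width': np.float64(0.085)}
scene {'camera_matrix': [[426.155, 0.0, 264.003], [0.0, 426.155, 188.456], [0.0, 0.0, 1.0]], 'R': [[0.486, -0.874, 0.001], [-0.369, -0.206, -0.906], [0.792, 0.44, -0.422]], 't': [-0.464, 0.223, 0.557]}
top {'camera_matrix': [[442.139, 0.0, 253.391], [0.0, 442.139, 196.072], [0.0, 0.0, 1.0]], 'R': [[-0.014, -1.0, 0.017], [-0.986, 0.011, -0.166], [0.166, -0.019, -0.986]], 't': [-0.233, 0.559, 0.991]}
wrist {'camera_matrix': [[297.319, 0.0, 251.122], [0.0, 297.319, 193.281], [0.0, 0.0, 1.0]], 'T_tool_cam': [[-0.001, -0.945, -0.326, 0.084], [1.0, -0.0, -0.001, 0.001], [0.001, -0.326, 0.945, 0.03], [0.0, 0.0, 0.0, 1.0]]}
```

View pics/top0.png

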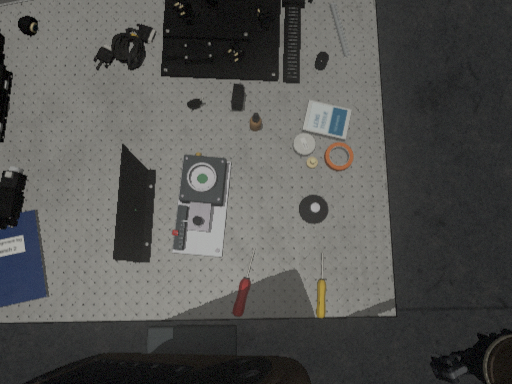

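View pics/scene0.png

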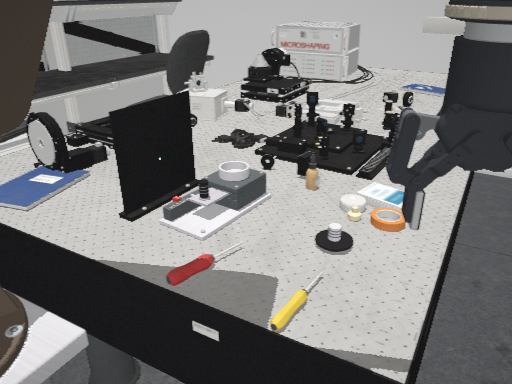

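View pics/wrist0.png

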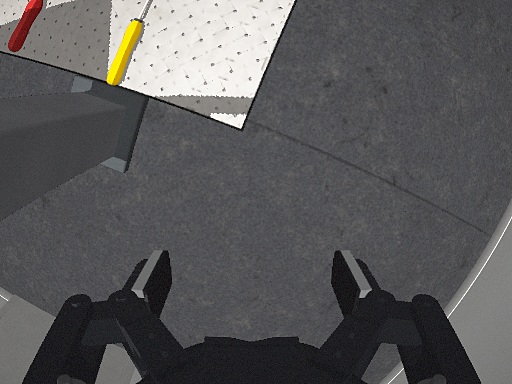

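The top view shows the cover at (313,209), the well at (202,178), the pull knob at (198,221) and the red index at (176,232). The screen stands to the left at about (135,205). I'll zoom in and measure these.

```bash
python3 - <<'E'
from h import *
import pickle
t=pickle.load(open('top0.pkl','rb'));s=pickle.load(open('scene0.pkl','rb'))
a=cv2.resize(t['image'][145:265,160:240],None,fx=5,fy=5,interpolation=cv2.INTER_CUBIC)
b=cv2.resize(t['image'][185:235,285:340],None,fx=6,fy=6,interpolation=cv2.INTER_CUBIC)
o=np.zeros((600,740,3),np.uint8);o[:600,:400]=a;o[:300,405:735]=b
save('z1.png',o)
a=cv2.resize(s['image'][150:235,155:290],None,fx=5.5,fy=5.5,interpolation=cv2.INTER_CUBIC);save('z2.png',a)
E
```

```text
(no output)
```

View pics/z1.png

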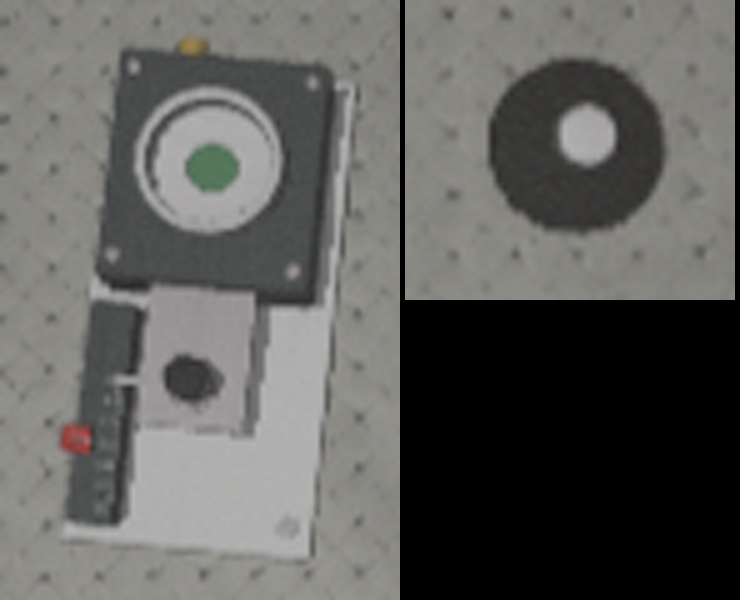

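View pics/z2.png

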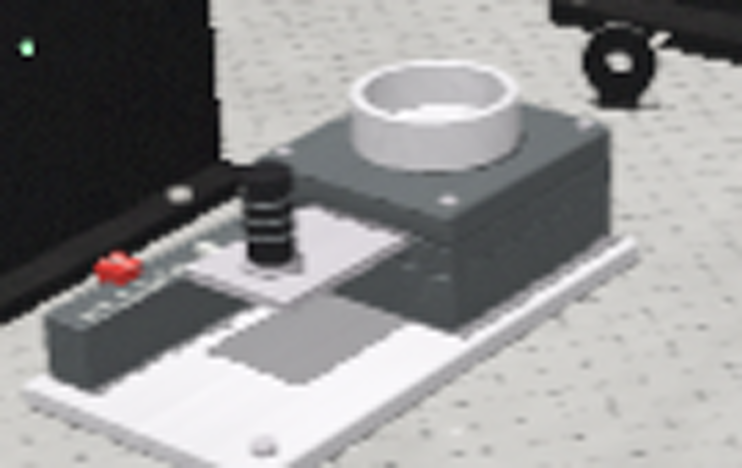

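```bash
python3 - <<'E'
from h import *
import pickle
t=pickle.load(open('top0.pkl','rb'));s=pickle.load(open('scene0.pkl','rb'))
print('cams',ray(t,0,0)[0],ray(s,0,0)[0])
z=lambda x,y:(160+(x+.5)/5-.5,145+(y+.5)/5-.5)
y=lambda x,y:(285+(x-405+.5)/6-.5,185+(y+.5)/6-.5)
f=lambda n,p,h:print(n,np.round(onz(t,*p,h),4), np.round(dep(t,*p),3))
f('rim',z(208,160),.084);f('bottom',z(212,168),.065)
f('knobtop',z(188,375),.085)
f('flange',y(577,145),.013);f('knob',y(587,134),.041)
C=[onz(t,*z(*p),.062)[:2] for p in((122,50),(330,66),(317,300),(97,282))];print(np.round(C,4))
C=np.array(C);print('center',C.mean(0)); 
for i,j in((3,0),(2,1)): d=C[j]-C[i];print(np.degrees(np.arctan2(d[1],d[0])),np.hypot(*d))
for i,j in((1,0),(2,3)): d=C[j]-C[i];print(np.degrees(np.arctan2(d[1],d[0]))-90,np.hypot(*d))
f('pointer',z(122,380),.038);f('index',z(80,438),.038)
g=lambda p,h:np.round(onz(s,*p,h),4)
y2=lambda x,y:(155+(x+.5)/5.5-.5,150+(y+.5)/5.5-.5)
print('scene rim',g(y2(437,92),.084),'knobtop',g(y2(269,173),.085))
# flange contour both
for nm,c,box,h in(('top',t,(185,235,285,340),.013),('scene',s,(215,255,305,365),.013)):
    im=c['image'][box[0]:box[1],box[2]:box[3]].astype(int)
    m=(im.max(2)<90).astype(np.uint8)
    cs,_=cv2.findContours(m,cv2.RETR_EXTERNAL,cv2.CHAIN_APPROX_NONE);k=max(cs,key=cv2.contourArea)
    e=cv2.fitEllipse(k);print(nm,e);f2=onz(c,e[0][0]+box[2],e[0][1]+box[0],h);print(f2)
    m=((im.min(2)>140)).astype(np.uint8)
# rim by brightness: detect rim ring outer in top
im=t['image'][155:205,180:226].astype(int)
m=(im.mean(2)>130).astype(np.uint8)
cs,_=cv2.findContours(m,cv2.RETR_EXTERNAL,cv2.CHAIN_APPROX_NONE)
for k in cs:
    if len(k)>20: e=cv2.fitEllipse(k);print('rim',e,onz(t,e[0][0]+180,e[0][1]+155,.084))
E
```

```text
cams [ 0.38353199 -0.22064197  1.07382245] [-0.13337045 -0.6050977   0.43716202]
rim [ 0.5968 -0.1208  0.084 ] [ 0.6   -0.119  0.067]
bottom [ 0.5971 -0.1207  0.065 ] [ 0.597 -0.121  0.065]
knobtop [ 0.4981 -0.1125  0.085 ] [ 0.498 -0.112  0.084]
flange [ 0.5296 -0.3855  0.013 ] [ 0.526 -0.381  0.041]
knob [ 0.53   -0.3853  0.041 ] [ 0.53  -0.385  0.043]
[[ 0.6548 -0.0779]
 [ 0.6462 -0.1756]
 [ 0.5349 -0.1692]
 [ 0.5445 -0.0677]]
center [ 0.59508631 -0.12260472]
-5.263671938619664 0.1108392297267724
-3.27992420030183 0.11143630327477219
-5.073673035086159 0.09811590919778736
-5.3788141669602965 0.10197305612084097
pointer [ 0.5015 -0.0764  0.038 ] [ 0.502 -0.076  0.037]
index [ 0.4745 -0.0572  0.038 ] [ 0.474 -0.058  0.044]
scene rim [ 0.5984 -0.123   0.084 ] knobtop [ 0.4988 -0.1134  0.085 ]
top ((28.076370239257812, 23.817659378051758), (27.854402542114258, 28.53069305419922), 110.42752075195312)
[ 0.52940564 -0.38512105  0.013     ]
scene ((28.680082321166992, 25.753183364868164), (20.431495666503906, 36.790489196777344), 96.14927673339844)
[ 0.52390824 -0.38888439  0.013     ]
rim ((10.54488468170166, 48.311946868896484), (1.850789189338684, 32.482845306396484), 91.61747741699219) [ 0.53538111 -0.09711599  0.084     ]
rim ((21.19571304321289, 21.5305118560791), (27.633100509643555, 28.30063819885254), 74.30492401123047) [ 0.59695963 -0.12077203  0.084     ]
rim ((0.8682827949523926, 4.274478435516357), (2.221295118331909, 12.494134902954102), 2.7640788555145264) [ 0.63793542 -0.07394075  0.084     ]
```

```bash
cat >> h.py <<'E'
from scipy.spatial.transform import Rotation as Ro
def rel(p,yaw):
    s=robot.read_state();w=s['tool_rot'];R=Ro.from_quat([w[1],w[2],w[3],w[0]])
    c,n=np.cos(np.radians(yaw)),np.sin(np.radians(yaw))
    T=Ro.from_matrix([[c,n,0],[n,-c,0],[0,0,-1]])
    print('pos',np.round(s['eef_pos'],4),'F',np.round(s['force'],2),'w',round(float(s['width']),4),'t',round(float(s['time']),2))
    print('travel',np.round(R.inv().apply(np.array(p)-s['eef_pos']),4),'twist',np.round((R.inv()*T).as_rotvec(degrees=True),2))
E
python3 - <<'E'
from h import *
import pickle
t=pickle.load(open('top0.pkl','rb'))
for p in((125,150),(118,250),(130,200),(140,180),(152,180),(150,250)): print(p,np.round(dep(t,*p),3))
rel([.53,-.3853,.3],-5)
E
```

```text
(125, 150) [0.624 0.018 0.215]
(118, 250) [0.427 0.028 0.205]
(130, 200) [0.534 0.023 0.147]
(140, 180) [0.591 0.019 0.08 ]
(152, 180) [0.606 0.007 0.008]
(150, 250) [0.435 0.008 0.008]
pos [ 0.2415 -0.6033  0.4042] F [ 0.28  0.04 -0.41] w 0.0857 t 0.15
travel [ 0.3488 -0.0951  0.1043] twist [-5.000e-02  1.000e-02  2.682e+01]
```

send_rows([
  {"fingers":100,"travel":[0.07,-0.019,0.01],"twist":[0,0,5.4]},
  {"fingers":100,"travel":[0.11,-0.03,0.02],"twist":[0,0,9]},
  {"fingers":80,"travel":[0.15,-0.041,0.04],"twist":[0,0,13]},
  {"fingers":70,"travel":[0.19,-0.052,0.05],"twist":[0,0,17]},
  {"fingers":70,"travel":[0.23,-0.063,0.06],"twist":[0,0,21]},
  {"fingers":70,"travel":[0.27,-0.074,0.08],"twist":[0,0,25]},
  {"fingers":70,"travel":[0.31,-0.085,0.09],"twist":[0,0,26.8]},
  {"fingers":70,"travel":[0.349,-0.095,0.104],"twist":[0,0,26.8]},
  {"fingers":70,"travel":[0.349,-0.095,0.104],"twist":[0,0,26.8]},
  {"fingers":70,"travel":[0.349,-0.095,0.104],"twist":[0,0,26.8]},
  {"fingers":70,"travel":[0.349,-0.095,0.104],"twist":[0,0,26.8]},
  {"fingers":70,"travel":[0.349,-0.095,0.104],"twist":[0,0,26.8]},
])

```text
time: 1.35
eef_pos: [0.5294, -0.3862, 0.3008]
tool_rot: [-0.0, 0.999, -0.044, -0.0]
force: [-0.0, -1.0, 0.1]
width: 0.0601
```

```bash
python3 - <<'E'
from h import *
rel([.53,-.3853,.19],-5)
c=robot.camera('wrist');save('w1.png',c['image'])
c=robot.camera('scene');save('s1.png',c['image'])
E
```

```text
pos [ 0.5294 -0.3862  0.3008] F [-0.03 -1.01  0.13] w 0.0601 t 1.35
travel [ 0.0005 -0.0009  0.1108] twist [-0.03  0.   -0.06]
```

View pics/w1.png

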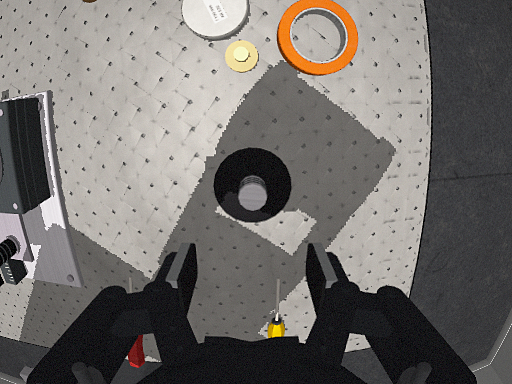

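The wrist view shows the cover flange centred at about (252,185), midway between the fingers. I'll check that numerically.

```bash
cat >> h.py <<'E'
def wray(c,s,u,v):
    K=c['camera_matrix'];a=np.array([u-K[0,2],v-K[1,2]]);r=np.hypot(*a);th=r/K[0,0]
    d=np.array([*(np.sin(th)*a/max(r,1e-9)),np.cos(th)]);T=np.array(c['T_tool_cam'])
    w=s['tool_rot'];R=Ro.from_quat([w[1],w[2],w[3],w[0]])
    return s['eef_pos']+R.apply(T[:3,3]),R.apply(T[:3,:3]@d)
def wonz(c,s,u,v,z):
    o,d=wray(c,s,u,v);return o+d*(z-o[2])/d[2]
E
python3 - <<'E'
from h import *
s=robot.read_state();c=robot.camera('wrist');im=c['image'].astype(int)
m=np.zeros(im.shape[:2],np.uint8);m[130:235,200:305]=(im[130:235,200:305].max(2)<35)
cs,_=cv2.findContours(m,cv2.RETR_EXTERNAL,cv2.CHAIN_APPROX_NONE);k=max(cs,key=cv2.contourArea)
P=np.array([wonz(c,s,*p[0],.013)[:2] for p in k])
(cx,cy),r=cv2.minEnclosingCircle(P.astype(np.float32)*1000);print(cx,cy,r,len(k))
e=cv2.fitEllipse(P.astype(np.float32)*1000);print(e)
E
```

```text
531.8618774414062 -388.0382080078125 35.483097076416016 309
((534.4205322265625, -388.8022766113281), (62.018436431884766, 68.90294647216797), 161.75372314453125)
```

send_rows([
  {"fingers":70,"travel":[0.0017,0.0007,0.03],"twist":[0,0,0]},
  {"fingers":70,"travel":[0.0017,0.0007,0.06],"twist":[0,0,0]},
  {"fingers":70,"travel":[0.0017,0.0007,0.085],"twist":[0,0,0]},
  {"fingers":70,"travel":[0.0017,0.0007,0.1],"twist":[0,0,0]},
  {"fingers":70,"travel":[0.0017,0.0007,0.109],"twist":[0,0,0]},
  {"fingers":70,"travel":[0.0017,0.0007,0.109],"twist":[0,0,0]},
  {"fingers":70,"travel":[0.0017,0.0007,0.109],"twist":[0,0,0]},
])

```text
time: 2.2
eef_pos: [0.5315, -0.3871, 0.1926]
tool_rot: [0.0, 0.999, -0.044, 0.0]
force: [0.3, 0.1, 0.3]
width: 0.0597
```

```bash
python3 - <<'E'
from h import *
rel([.531,-.387,.19],-5)
c=robot.camera('wrist');save('w2.png',c['image'])
E
```

```text
pos [ 0.5315 -0.3871  0.1926] F [0.31 0.05 0.34] w 0.0597 t 2.2
travel [-0.0005 -0.0001  0.0026] twist [ 0.   -0.05 -0.06]
```

View pics/w2.png

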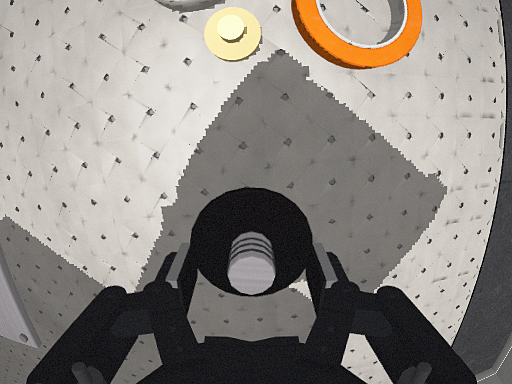

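```bash
python3 - <<'E'
from h import *
s=robot.read_state();c=robot.camera('wrist');im=c['image'].astype(int)
for p in((252,273),(252,294),(252,252),(228,275),(275,275)):print(p,wonz(c,s,*p,.041))
E
```

```text
(252, 273) [ 0.53270507 -0.38872922  0.041     ]
(252, 294) [ 0.51948298 -0.38757127  0.041     ]
(252, 252) [ 0.54470866 -0.38978185  0.041     ]
(228, 275) [ 0.53244895 -0.37682593  0.041     ]
(275, 275) [ 0.53039783 -0.39991473  0.041     ]
```

The knob centre measures (0.532, -0.388), which is within 1 mm of the tool axis. I'll lower slightly and close.

send_rows([
  {"fingers":70,"travel":[0.0005,0.001,0.002],"twist":[0,0,0]},
  {"fingers":0,"travel":[0.0005,0.001,0.002],"twist":[0,0,0]},
  {"fingers":0,"travel":[0.0005,0.001,0.002],"twist":[0,0,0]},
  {"fingers":0,"travel":[0.0005,0.001,0.002],"twist":[0,0,0]},
  {"fingers":0,"travel":[0.0005,0.001,0.002],"twist":[0,0,0]},
  {"fingers":0,"travel":[0.0005,0.001,0.002],"twist":[0,0,0]},
  {"fingers":0,"travel":[0.0005,0.001,0.002],"twist":[0,0,0]},
  {"fingers":0,"travel":[0.0005,0.001,0.002],"twist":[0,0,0]},
  {"fingers":0,"travel":[0.0005,0.001,0.002],"twist":[0,0,0]},
  {"fingers":0,"travel":[0.0005,0.001,0.002],"twist":[0,0,0]},
])

```text
time: 3.3
eef_pos: [0.5321, -0.3882, 0.1914]
tool_rot: [0.0, 0.999, -0.044, 0.001]
force: [-1.2, 0.2, 6.8]
width: 0.0223
```

```bash
python3 - <<'E'
from h import *
s=robot.read_state()
rel([s['eef_pos'][0],s['eef_pos'][1],.30],-5)
E
```

```text
pos [ 0.5321 -0.3882  0.1914] F [-1.2   0.19  6.83] w 0.0223 t 3.3
travel [ 2.000e-04  1.000e-04 -1.086e-01] twist [ 0.04 -0.1  -0.05]
```

send_rows([
  {"fingers":0,"travel":[0,0,-0.01],"twist":[0,0,0]},
  {"fingers":0,"travel":[0,0,-0.03],"twist":[0,0,0]},
  {"fingers":0,"travel":[0,0,-0.06],"twist":[0,0,0]},
  {"fingers":0,"travel":[0,0,-0.09],"twist":[0,0,0]},
  {"fingers":0,"travel":[0,0,-0.12],"twist":[0,0,0]},
  {"fingers":0,"travel":[0,0,-0.13],"twist":[0,0,0]},
  {"fingers":0,"travel":[0,0,-0.13],"twist":[0,0,0]},
  {"fingers":0,"travel":[0,0,-0.13],"twist":[0,0,0]},
])

```text
time: 4.1
eef_pos: [0.5316, -0.3879, 0.3206]
tool_rot: [0.0, 0.999, -0.044, 0.0]
force: [-0.2, -0.5, -1.2]
width: 0.0223
```

```bash
python3 - <<'E'
from h import *
s=robot.read_state();c=robot.camera('wrist');save('w3.png',c['image'])
rel([.5975,-.122,.32],-5)
c=robot.camera('top');save('t3.png',cv2.resize(c['image'][150:260,160:350],None,fx=4,fy=4))
c=robot.camera('scene');save('s3.png',cv2.resize(c['image'][100:270,150:450],None,fx=2.6,fy=2.6))
E
```

```text
pos [ 0.5315 -0.3878  0.32  ] F [-0.57 -0.34 -1.78] w 0.022 t 4.15
travel [ 4.240e-02 -2.706e-01  1.000e-04] twist [-0.02 -0.01 -0.06]
```

View pics/w3.png

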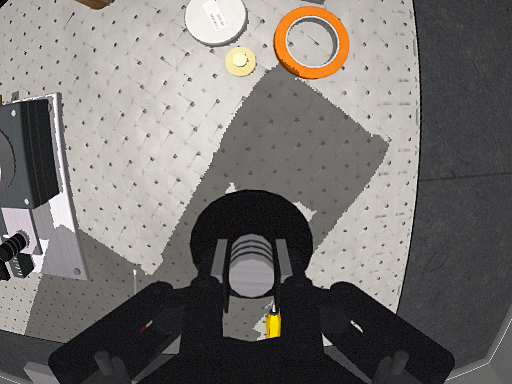

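View pics/s3.png

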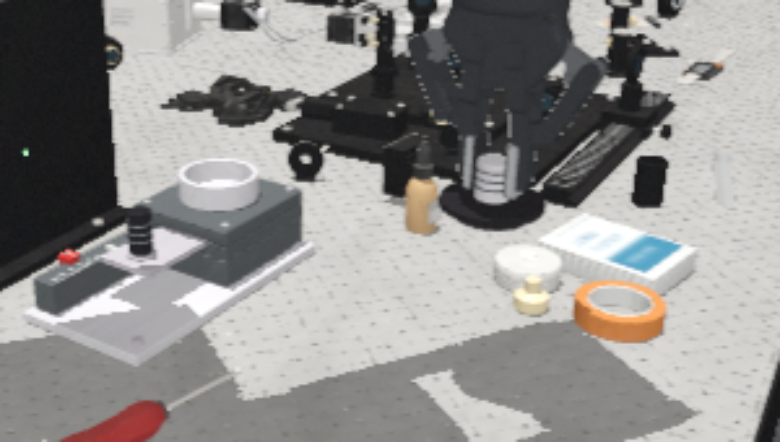

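Cover is held level (wrist view: knob at (252,268), flange symmetric). I'll move to just short of the well so the wrist camera can see its rim.

send_rows([
  {"fingers":0,"travel":[-0.01,-0.03,-0.01],"twist":[0,0,0]},
  {"fingers":0,"travel":[-0.02,-0.07,-0.01],"twist":[0,0,0]},
  {"fingers":0,"travel":[-0.03,-0.11,-0.01],"twist":[0,0,0]},
  {"fingers":0,"travel":[-0.04,-0.15,-0.01],"twist":[0,0,0]},
  {"fingers":0,"travel":[-0.04,-0.19,-0.01],"twist":[0,0,0]},
  {"fingers":0,"travel":[-0.04,-0.23,-0.01],"twist":[0,0,0]},
  {"fingers":0,"travel":[-0.04,-0.26,-0.01],"twist":[0,0,0]},
  {"fingers":0,"travel":[-0.04,-0.269,-0.01],"twist":[0,0,0]},
  {"fingers":0,"travel":[-0.04,-0.269,-0.01],"twist":[0,0,0]},
  {"fingers":0,"travel":[-0.04,-0.269,-0.01],"twist":[0,0,0]},
])

```text
time: 5.25
eef_pos: [0.5154, -0.117, 0.3296]
tool_rot: [-0.0, 0.999, -0.044, -0.0]
force: [0.3, -0.1, -2.0]
width: 0.0221
```

```bash
python3 - <<'E'
from h import *
s=robot.read_state();c=robot.camera('wrist');save('w4.png',c['image'])
rel([.5975,-.122,.32],-5)
import pickle;pickle.dump((s,c),open('w4.pkl','wb'))
E
```

```text
pos [ 0.5154 -0.1173  0.3297] F [-0.9   0.1  -1.33] w 0.0224 t 5.3
travel [ 0.0822 -0.0026  0.0097] twist [-0.03  0.03 -0.09]
```

View pics/w4.png

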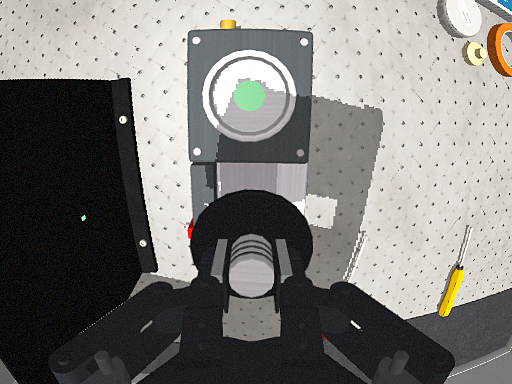

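```bash
python3 - <<'E'
from h import *
import pickle
s,c=pickle.load(open('w4.pkl','rb'))
im=c['image']
a=cv2.resize(im[25:170,180:320],None,fx=4,fy=4,interpolation=cv2.INTER_CUBIC);save('z4.png',a)
b=cv2.resize(im[180:310,180:320],None,fx=4,fy=4,interpolation=cv2.INTER_CUBIC);save('z5.png',b)
g=im.astype(int).mean(2)
# radial edge search from centre
cx,cy=250,95;P=[]
for th in np.arange(0,2*np.pi,.1):
    r=np.arange(36,56,.5);v=cv2.remap(g.astype(np.float32),(cx+r*np.cos(th)).astype(np.float32)[None],(cy+r*np.sin(th)).astype(np.float32)[None],1)[0]
    d=v[2:]-v[:-2];i=np.argmin(d);rr=r[i+1];P.append(wonz(c,s,cx+rr*np.cos(th),cy+rr*np.sin(th),.084)[:2])
P=np.array(P)
for _ in range(3):
    A=np.c_[2*P,np.ones(len(P))];x=np.linalg.lstsq(A,(P**2).sum(1),rcond=None)[0];r=np.sqrt(x[2]+x[0]**2+x[1]**2)
    e=abs(np.hypot(*(P-x[:2]).T)-r);print(x[:2],r,len(P),e.std());P=P[e<max(2*e.std(),.0012)]
sc=[(196,41),(304,42),(299,153),(197,152)]
C=np.array([wonz(c,s,*p,.062)[:2] for p in sc]);print(C)
for i,j in((3,0),(2,1)): d=C[j]-C[i];print(np.degrees(np.arctan2(d[1],d[0])))
for i,j in((1,0),(2,3)): d=C[j]-C[i];print(np.degrees(np.arctan2(d[1],d[0]))-90)
E
```

```text
[ 0.59797507 -0.1234866 ] 0.03307707543478684 63 0.0014943614534813127
[ 0.59878283 -0.12324305] 0.03359456907938958 58 0.00012309928213111623
[ 0.59878283 -0.12324305] 0.03359456907938958 58 0.00012309928213111623
[[ 0.64742629 -0.08592366]
 [ 0.63896784 -0.17025594]
 [ 0.54889131 -0.15997361]
 [ 0.55716954 -0.07680956]]
-5.766166270159887
-6.512185184215069
-5.727554506722981
-5.684551960707566
```

View pics/z4.png

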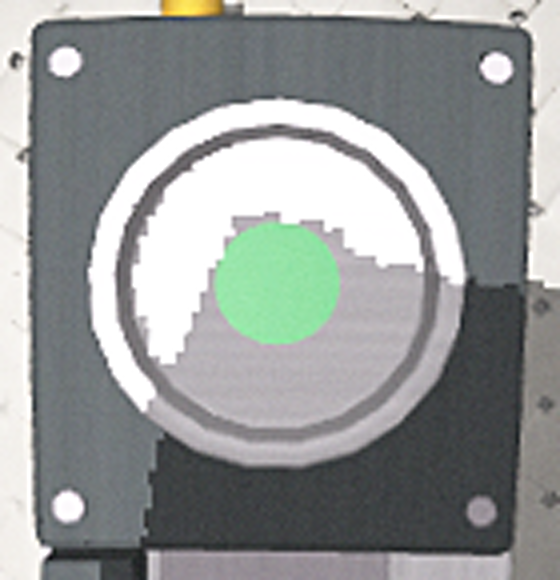

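View pics/z5.png

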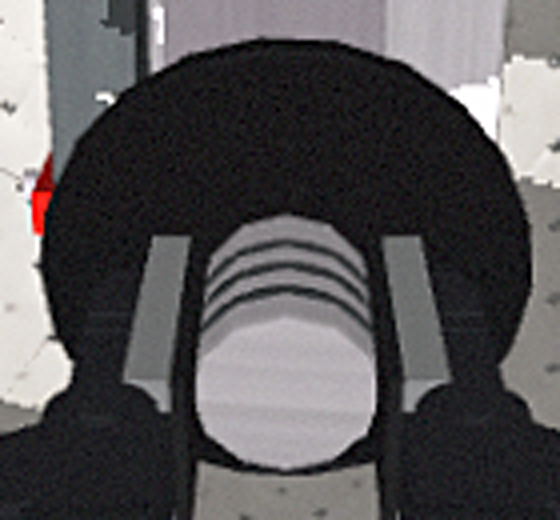

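```bash
python3 - <<'E'
from h import *
import pickle
s,c=pickle.load(open('w4.pkl','rb'))
q=lambda x,y:(180+(x+.5)/4-.5,180+(y+.5)/4-.5)
P=np.array([wonz(c,s,*q(*p),.1513)[:2] for p in((43,250),(531,250),(290,38),(110,105),(470,105),(190,55),(400,58),(60,330),(515,330))])
A=np.c_[2*P,np.ones(len(P))];x=np.linalg.lstsq(A,(P**2).sum(1),rcond=None)[0];print('flange',x[:2],np.sqrt(x[2]+x[0]**2+x[1]**2))
T=np.array([wonz(c,s,*q(*p),.1793)[:2] for p in((196,393),(376,393),(286,470),(286,316))]);print('knob',T.round(4),T[:2].mean(0),T[2:].mean(0))
print(s['eef_pos'])
d=np.array([.5988,-.1232])-x[:2];rel(np.r_[s['eef_pos'][:2]+d,.285],-5.6)
E
```

```text
flange [ 0.51571595 -0.11811687] 0.03520099865733264
knob [[ 0.5153 -0.1068]
 [ 0.5133 -0.1287]
 [ 0.5022 -0.1167]
 [ 0.5255 -0.1188]] [ 0.51429591 -0.11775477] [ 0.51385403 -0.11771718]
[ 0.51543266 -0.11699032  0.32964105]
pos [ 0.5154 -0.1173  0.3297] F [-0.9   0.1  -1.33] w 0.0224 t 5.3
travel [ 0.0832 -0.0026  0.0447] twist [-0.03  0.03  0.51]
```

send_rows([
  {"fingers":0,"travel":[0.03,-0.001,0],"twist":[0,0,0.5]},
  {"fingers":0,"travel":[0.06,-0.002,0.01],"twist":[0,0,0.5]},
  {"fingers":0,"travel":[0.0835,-0.0024,0.02],"twist":[0,0,0.5]},
  {"fingers":0,"travel":[0.0835,-0.0024,0.035],"twist":[0,0,0.5]},
  {"fingers":0,"travel":[0.0835,-0.0024,0.042],"twist":[0,0,0.5]},
  {"fingers":0,"travel":[0.0835,-0.0024,0.042],"twist":[0,0,0.5]},
  {"fingers":0,"travel":[0.0835,-0.0024,0.042],"twist":[0,0,0.5]},
  {"fingers":0,"travel":[0.0835,-0.0024,0.042],"twist":[0,0,0.5]},
])

```text
time: 6.1
eef_pos: [0.5985, -0.1225, 0.2884]
tool_rot: [-0.0, 0.999, -0.049, 0.0]
force: [-0.1, -0.6, -1.5]
width: 0.0219
```

```bash
python3 - <<'E'
from h import *
rel([.599,-.123,.2684],-5.6)
c=robot.camera('scene');save('s5.png',cv2.resize(c['image'][110:230,160:300],None,fx=5,fy=5,interpolation=cv2.INTER_CUBIC))
c=robot.camera('top');save('t5.png',cv2.resize(c['image'][150:260,160:300],None,fx=5,fy=5,interpolation=cv2.INTER_CUBIC))
E
```

```text
pos [ 0.5985 -0.1225  0.2884] F [-0.06 -0.59 -1.54] w 0.0219 t 6.1
travel [0.0005 0.0004 0.02  ] twist [-0.02 -0.01  0.  ]
```

View pics/s5.png

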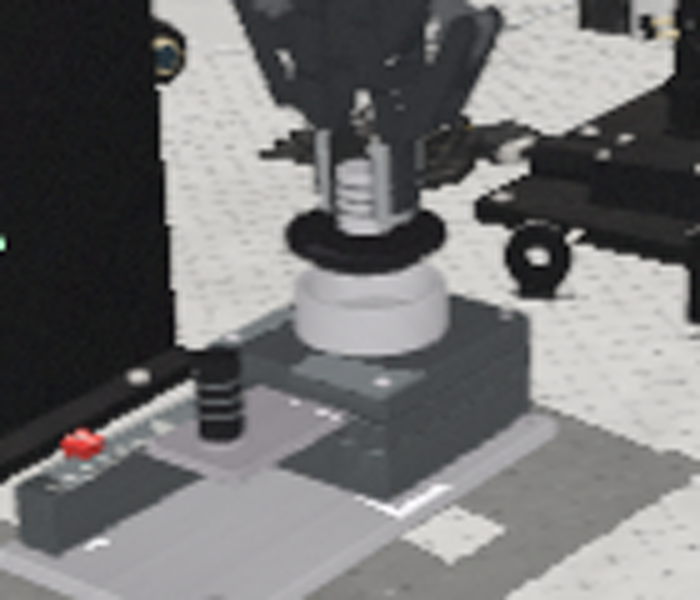

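The cover hangs just above the rim, about 1.5 mm left in the scene view. I'll nudge it and lower.

send_rows([
  {"fingers":0,"travel":[0.001,0.001,0.003],"twist":[0,0,0]},
  {"fingers":0,"travel":[0.001,0.001,0.006],"twist":[0,0,0]},
  {"fingers":0,"travel":[0.001,0.001,0.009],"twist":[0,0,0]},
  {"fingers":0,"travel":[0.001,0.001,0.012],"twist":[0,0,0]},
  {"fingers":0,"travel":[0.001,0.001,0.015],"twist":[0,0,0]},
  {"fingers":0,"travel":[0.001,0.001,0.017],"twist":[0,0,0]},
  {"fingers":0,"travel":[0.001,0.001,0.017],"twist":[0,0,0]},
  {"fingers":0,"travel":[0.001,0.001,0.017],"twist":[0,0,0]},
])

```text
time: 7.0
eef_pos: [0.5996, -0.1235, 0.2714]
tool_rot: [-0.0, 0.999, -0.049, 0.0]
force: [-0.5, 0.6, -0.6]
width: 0.0221
```

send_rows([
  {"fingers":0,"travel":[0,0,0.001],"twist":[0,0,0]},
  {"fingers":0,"travel":[0,0,0.002],"twist":[0,0,0]},
  {"fingers":0,"travel":[0,0,0.003],"twist":[0,0,0]},
  {"fingers":0,"travel":[0,0,0.003],"twist":[0,0,0]},
  {"fingers":0,"travel":[0,0,0.003],"twist":[0,0,0]},
])

```text
time: 7.5
eef_pos: [0.5996, -0.1234, 0.2684]
tool_rot: [-0.0, 0.999, -0.049, 0.0]
force: [-0.4, -0.9, 0.4]
width: 0.0219
```

```bash
python3 - <<'E'
from h import *
rel([.599,-.123,.2684],-5.6)
c=robot.camera('scene');save('s6.png',cv2.resize(c['image'][110:230,160:300],None,fx=5,fy=5,interpolation=cv2.INTER_CUBIC))
E
```

```text
pos [ 0.5996 -0.1234  0.2684] F [-0.41 -0.9   0.38] w 0.0219 t 7.5
travel [-0.0007 -0.0004  0.    ] twist [-0.02 -0.02  0.01]
```

View pics/s6.png

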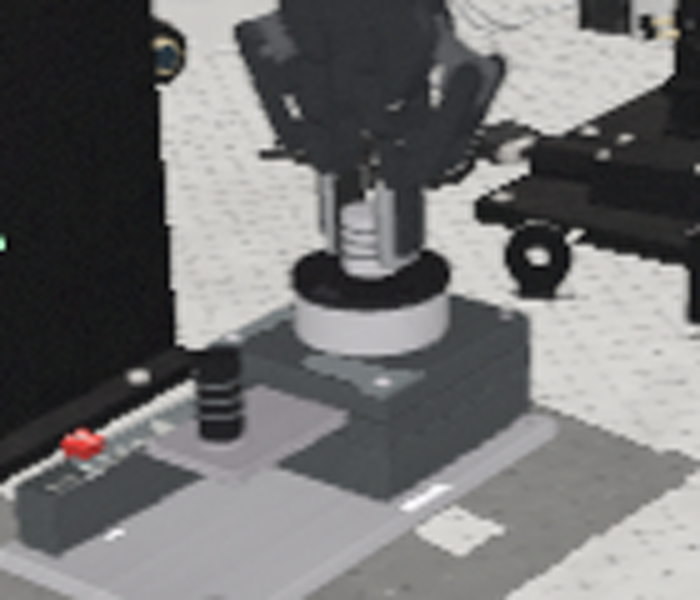

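Flange is on the rim and centred (flange 292–450 px, rim 296–449 px). I'll press 1 mm further, then release slowly and retreat.

send_rows([
  {"fingers":0,"travel":[0,0,0.001],"twist":[0,0,0]},
  {"fingers":0,"travel":[0,0,0.001],"twist":[0,0,0]},
  {"fingers":60,"travel":[0,0,0.001],"twist":[0,0,0]},
  {"fingers":60,"travel":[0,0,0.001],"twist":[0,0,0]},
  {"fingers":60,"travel":[0,0,0.001],"twist":[0,0,0]},
  {"fingers":60,"travel":[0,0,0.001],"twist":[0,0,0]},
  {"fingers":60,"travel":[0,0,0.001],"twist":[0,0,0]},
  {"fingers":60,"travel":[0,0,-0.01],"twist":[0,0,0]},
  {"fingers":60,"travel":[0,0,-0.03],"twist":[0,0,0]},
  {"fingers":60,"travel":[0,0,-0.05],"twist":[0,0,0]},
  {"fingers":60,"travel":[-0.03,0,-0.06],"twist":[0,0,0]},
  {"fingers":60,"travel":[-0.07,0,-0.06],"twist":[0,0,0]},
  {"fingers":60,"travel":[-0.1,0,-0.06],"twist":[0,0,0]},
  {"fingers":60,"travel":[-0.1,0,-0.06],"twist":[0,0,0]},
  {"fingers":60,"travel":[-0.1,0,-0.06],"twist":[0,0,0]},
  {"fingers":60,"travel":[-0.1,0,-0.06],"twist":[0,0,0]},
])

```text
time: 9.15
eef_pos: [0.501, -0.114, 0.329]
tool_rot: [0.0, 0.999, -0.049, 0.001]
force: [0.3, -0.5, -0.4]
width: 0.0511
```

```bash
python3 - <<'E'
from h import *
import pickle
s=robot.read_state();c=robot.camera('wrist');save('w7.png',c['image']);pickle.dump((s,c),open('w7.pkl','wb'))
rel([.5,-.1155,.23],-5.6)
c=robot.camera('scene');save('s7.png',cv2.resize(c['image'][110:230,160:300],None,fx=5,fy=5,interpolation=cv2.INTER_CUBIC))
E
```

```text
pos [ 0.501  -0.1139  0.3287] F [ 0.38 -0.13  0.06] w 0.0513 t 9.2
travel [-0.001   0.0017  0.0987] twist [-0.01 -0.09  0.02]
```

View pics/w7.png

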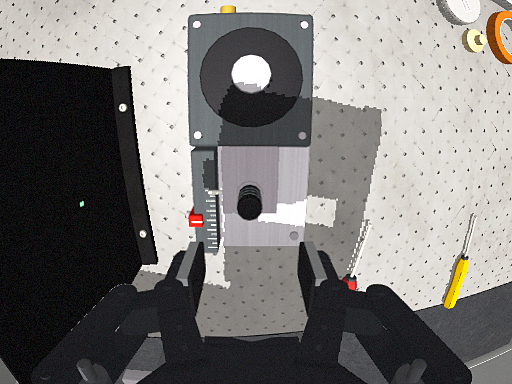

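View pics/s7.png

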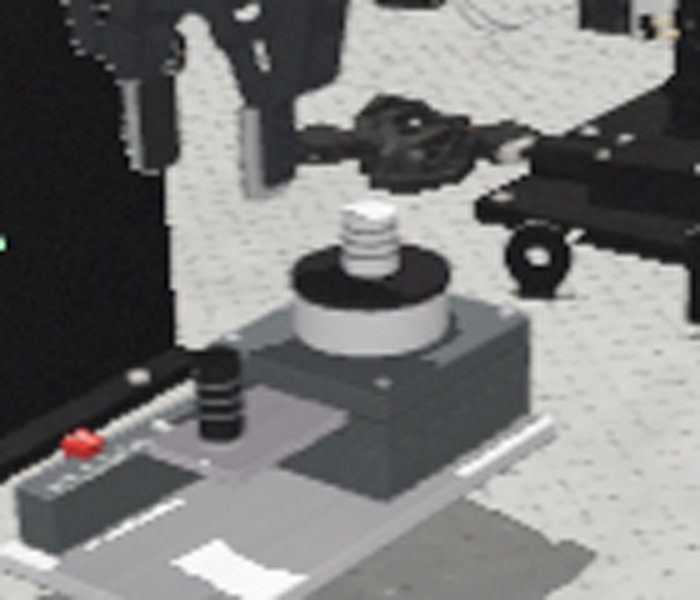

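The cover is seated and level, and the fingers are off it. The wrist view has the pull knob top at about (249,212), the pointer at (213,191) and the index at (197,219). I'll zoom in.

```bash
python3 - <<'E'
from h import *
import pickle
s,c=pickle.load(open('w7.pkl','rb'))
save('z7.png',cv2.resize(c['image'][145:255,180:280],None,fx=5.4,fy=5.4,interpolation=cv2.INTER_CUBIC))
E
```

```text
(no output)
```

View pics/z7.png

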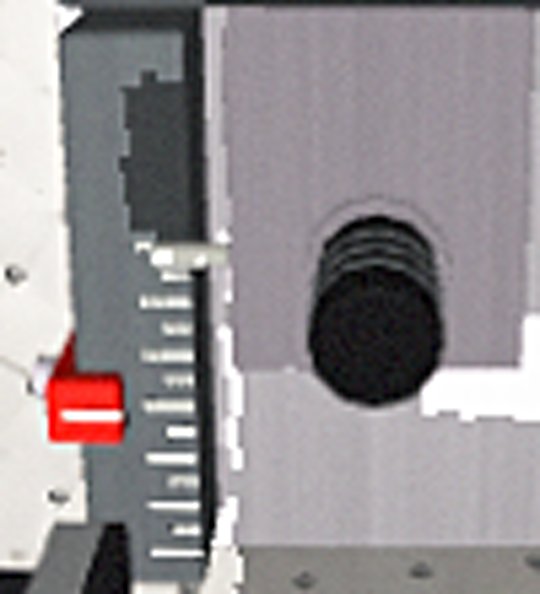

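```bash
python3 - <<'E'
from h import *
import pickle
s,c=pickle.load(open('w7.pkl','rb'))
q=lambda x,y:(180+(x+.5)/5.4-.5,145+(y+.5)/5.4-.5)
def wd(u,v):
    o,d=wray(c,s,u,v);K=c['camera_matrix'];th=np.hypot(u-K[0,2],v-K[1,2])/K[0,0]
    return o+d*c['depth'][int(round(v)),int(round(u))]/np.cos(th)
for n,p in(('ptr',(165,254)),('ptr2',(200,255)),('mark',(92,415)),('markL',(110,415)),('knobtop',(376,342)),('bar',(165,200)),('blade',(300,150))):print(n,np.round(wd(*q(*p)),4))
ux=np.array([np.cos(np.radians(-5.6)),np.sin(np.radians(-5.6))])
for zp in(.042,.046):
  for zm in(.042,.046,.05):
    a=wonz(c,s,*q(165,254),zp);b=wonz(c,s,*q(92,415),zm);print(zp,zm,(a-b)[:2]@ux)
T=[wonz(c,s,*q(*p),.085) for p in((308,333),(443,333),(376,405),(376,270))];print(np.round(T,4))
E
```

```text
ptr [ 0.5032 -0.0774  0.0438]
ptr2 [ 0.503  -0.0836  0.0456]
mark [ 0.4752 -0.0603  0.0448]
markL [ 0.4751 -0.0636  0.0453]
knobtop [ 0.5001 -0.1132  0.0849]
bar [ 0.5111 -0.0779  0.0386]
blade [ 0.5199 -0.1026  0.0479]
0.042 0.042 0.03014513666455825
0.042 0.046 0.02833009672987704
0.042 0.05 0.026515056795195883
0.046 0.042 0.0314909816082255
0.046 0.046 0.029675941673544284
0.046 0.05 0.02786090173886313
[[ 0.5025 -0.1037  0.085 ]
 [ 0.5006 -0.1229  0.085 ]
 [ 0.4903 -0.1122  0.085 ]
 [ 0.5111 -0.1143  0.085 ]]
```

send_rows([
  {"fingers":60,"travel":[0,-0.0005,0.03],"twist":[0,0,0]},
  {"fingers":60,"travel":[0,-0.0005,0.05],"twist":[0,0,0]},
  {"fingers":60,"travel":[0,-0.0005,0.07],"twist":[0,0,0]},
  {"fingers":60,"travel":[0,-0.0005,0.085],"twist":[0,0,0]},
  {"fingers":60,"travel":[0,-0.0005,0.095],"twist":[0,0,0]},
  {"fingers":60,"travel":[0,-0.0005,0.1],"twist":[0,0,0]},
  {"fingers":60,"travel":[0,-0.0005,0.1],"twist":[0,0,0]},
  {"fingers":60,"travel":[0,-0.0005,0.1],"twist":[0,0,0]},
])

```text
time: 10.05
eef_pos: [0.5014, -0.1135, 0.229]
tool_rot: [-0.0, 0.999, -0.049, 0.001]
force: [0.0, 0.4, -0.4]
width: 0.0512
```

```bash
python3 - <<'E'
from h import *
rel([.501,-.1133,.229],-5.6)
c=robot.camera('wrist');save('w8.png',c['image'])
E
```

```text
pos [ 0.5014 -0.1135  0.229 ] F [ 0.04  0.38 -0.35] w 0.0512 t 10.05
travel [-0.0005 -0.0001 -0.    ] twist [-0.01 -0.1   0.02]
```

View pics/w8.png

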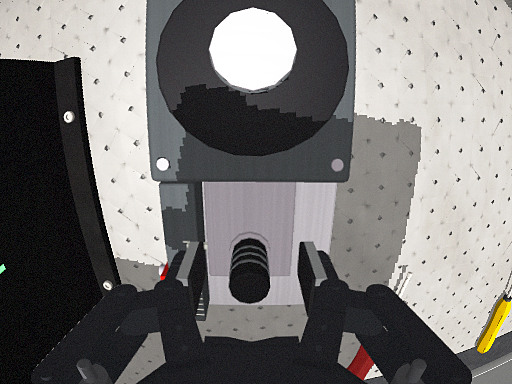

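The knob is centred between the pads at (250,285). Closing.

send_rows([
  {"fingers":0,"travel":[0,0,0],"twist":[0,0,0]},
  {"fingers":0,"travel":[0,0,0],"twist":[0,0,0]},
  {"fingers":0,"travel":[0,0,0],"twist":[0,0,0]},
  {"fingers":0,"travel":[0,0,0],"twist":[0,0,0]},
  {"fingers":0,"travel":[0,0,0],"twist":[0,0,0]},
  {"fingers":0,"travel":[0,0,0],"twist":[0,0,0]},
  {"fingers":0,"travel":[0,0,0],"twist":[0,0,0]},
  {"fingers":0,"travel":[0,0,0],"twist":[0,0,0]},
])

```text
time: 10.9
eef_pos: [0.5017, -0.1128, 0.2298]
tool_rot: [-0.0, 0.999, -0.049, 0.002]
force: [1.1, 12.7, 10.7]
width: 0.018
```

send_rows([
  {"fingers":0,"travel":[0,-0.0005,-0.0005],"twist":[0,0,0]},
  {"fingers":0,"travel":[-0.003,-0.0005,-0.0005],"twist":[0,0,0]},
  {"fingers":0,"travel":[-0.006,-0.0005,-0.0005],"twist":[0,0,0]},
  {"fingers":0,"travel":[-0.009,-0.0005,-0.0005],"twist":[0,0,0]},
  {"fingers":0,"travel":[-0.012,-0.0005,-0.0005],"twist":[0,0,0]},
  {"fingers":0,"travel":[-0.015,-0.0005,-0.0005],"twist":[0,0,0]},
  {"fingers":0,"travel":[-0.018,-0.0005,-0.0005],"twist":[0,0,0]},
  {"fingers":0,"travel":[-0.021,-0.0005,-0.0005],"twist":[0,0,0]},
  {"fingers":0,"travel":[-0.024,-0.0005,-0.0005],"twist":[0,0,0]},
  {"fingers":0,"travel":[-0.026,-0.0005,-0.0005],"twist":[0,0,0]},
  {"fingers":0,"travel":[-0.026,-0.0005,-0.0005],"twist":[0,0,0]},
  {"fingers":0,"travel":[-0.026,-0.0005,-0.0005],"twist":[0,0,0]},
])

```text
time: 12.1
eef_pos: [0.4759, -0.1099, 0.2302]
tool_rot: [-0.0, 0.999, -0.049, 0.002]
force: [3.8, -2.3, -16.8]
width: 0.018
```

```bash
python3 - <<'E'
from h import *
import pickle
s=robot.read_state();c=robot.camera('wrist');save('w9.png',c['image']);pickle.dump((s,c),open('w9.pkl','wb'))
rel([.47,-.11,.229],-5.6)
c=robot.camera('scene');save('s9.png',cv2.resize(c['image'][110:230,160:300],None,fx=5,fy=5,interpolation=cv2.INTER_CUBIC));pickle.dump(c,open('s9.pkl','wb'))
c=robot.camera('top');save('t9.png',cv2.resize(c['image'][145:265,150:240],None,fx=5,fy=5,interpolation=cv2.INTER_CUBIC))
E
```

```text
pos [ 0.4759 -0.1098  0.2302] F [  5.45  -0.45 -15.96] w 0.0183 t 12.15
travel [-0.0059  0.0007  0.0012] twist [-0.04 -0.2  -0.  ]
```

View pics/s9.png

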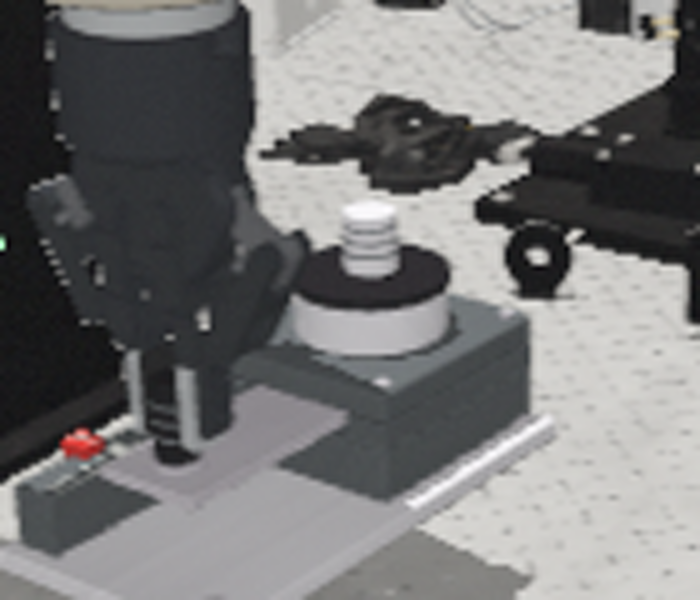

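View pics/w9.png

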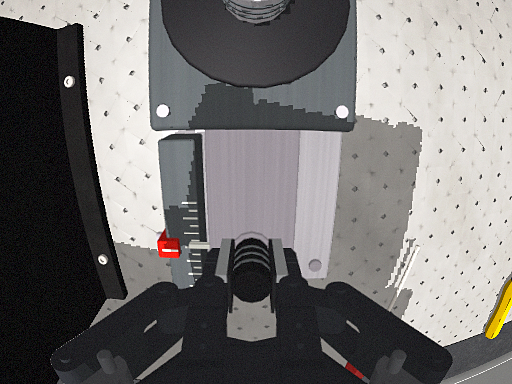

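View pics/t9.png

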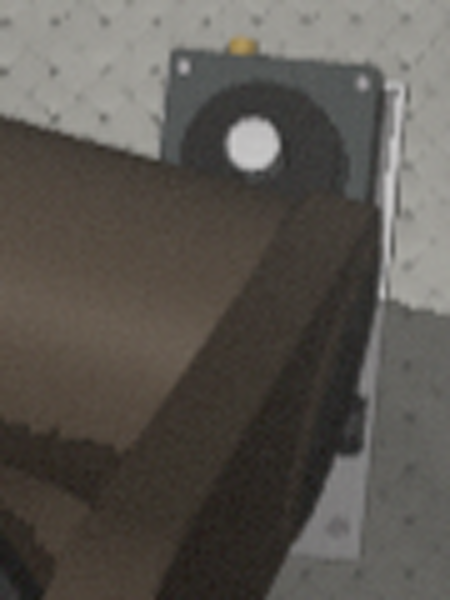

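The cover is still seated and the slide is following. In the wrist view the pointer is at (200,246) and the index line at (169,248). I'll measure the remainder.

```bash
cat > m.py <<'E'
from h import *
import pickle,sys
s,c=pickle.load(open(sys.argv[1]+'.pkl','rb'))
save(sys.argv[1]+'z.png',cv2.resize(c['image'][215:285,145:235],None,fx=7,fy=7,interpolation=cv2.INTER_CUBIC))
E
python3 m.py w9
```

```text
(no output)
```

View pics/w9z.png

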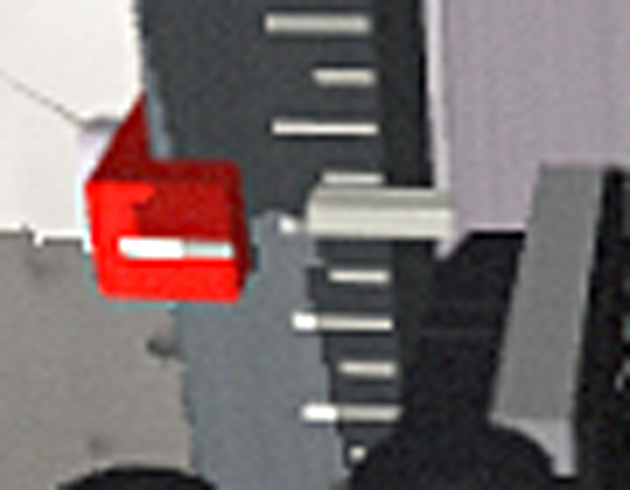

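```bash
python3 - <<'E'
from h import *
import pickle
s,c=pickle.load(open('w9.pkl','rb'))
q=lambda x,y:(145+(x+.5)/7-.5,215+(y+.5)/7-.5)
def wd(u,v):
    o,d=wray(c,s,u,v);K=c['camera_matrix'];th=np.hypot(u-K[0,2],v-K[1,2])/K[0,0]
    return o+d*c['depth'][int(round(v)),int(round(u))]/np.cos(th)
ux=np.array([np.cos(np.radians(-5.6)),np.sin(np.radians(-5.6))])
M=wd(*q(170,247));print('mark',M)
for p in((340,195),(340,205),(400,200),(400,225),(340,228)):
    X=wd(*q(*p));print(p,X,(X-M)[:2]@ux, (wonz(c,s,*q(*p),.0455)-wonz(c,s,*q(170,247),.0450))[:2]@ux)
print('ticks',[(wonz(c,s,*q(x,y),.038)[:2]@ux).round(4) for x,y in((320,23),(325,128),(355,275),(345,322),(350,412))])
E
```

```text
mark [ 0.47471993 -0.05919698  0.04367106]
(340, 195) [ 0.47855549 -0.07556007  0.04308009] 0.005414007969936725 0.0059560380805509785
(340, 205) [ 0.47864927 -0.07595125  0.04513177] 0.005545515110485488 0.004979033513148256
(400, 200) [ 0.47756722 -0.08072857  0.0428849 ] 0.004934814915380374 0.005588729116912634
(400, 225) [ 0.47634362 -0.08087332  0.04518343] 0.0037311766569311077 0.0031401594259063844
(340, 228) [ 0.47603023 -0.0753386   0.04443136] 0.002879195214808318 0.002712003952150309
ticks [np.float64(0.4977), np.float64(0.4876), np.float64(0.4726), np.float64(0.4675), np.float64(0.4573)]
```

send_rows([
  {"fingers":0,"travel":[-0.002,0.0,0.0005],"twist":[0,0,0]},
  {"fingers":0,"travel":[-0.0037,0.0,0.0005],"twist":[0,0,0]},
  {"fingers":0,"travel":[-0.0037,0.0,0.0005],"twist":[0,0,0]},
  {"fingers":0,"travel":[-0.0037,0.0,0.0005],"twist":[0,0,0]},
  {"fingers":0,"travel":[-0.0037,0.0,0.0005],"twist":[0,0,0]},
  {"fingers":0,"travel":[-0.0037,0.0,0.0005],"twist":[0,0,0]},
  {"fingers":0,"travel":[-0.0037,0.0,0.0005],"twist":[0,0,0]},
])

```text
time: 12.95
eef_pos: [0.4728, -0.1095, 0.2301]
tool_rot: [-0.0, 0.999, -0.049, 0.003]
force: [5.4, 0.2, -8.1]
width: 0.0181
```

```bash
python3 - <<'E'
from h import *
import pickle
s=robot.read_state();c=robot.camera('wrist');pickle.dump((s,c),open('w10.pkl','wb'))
rel([.47,-.11,.229],-5.6)
c=robot.camera('scene');save('s10.png',cv2.resize(c['image'][110:230,160:300],None,fx=5,fy=5,interpolation=cv2.INTER_CUBIC))
E
python3 m.py w10
```

```text
pos [ 0.4728 -0.1095  0.2301] F [ 5.87 -1.04 -8.15] w 0.0181 t 13.0
travel [-0.0027  0.0007  0.0011] twist [-0.03 -0.3  -0.01]
```

View pics/w10z.png

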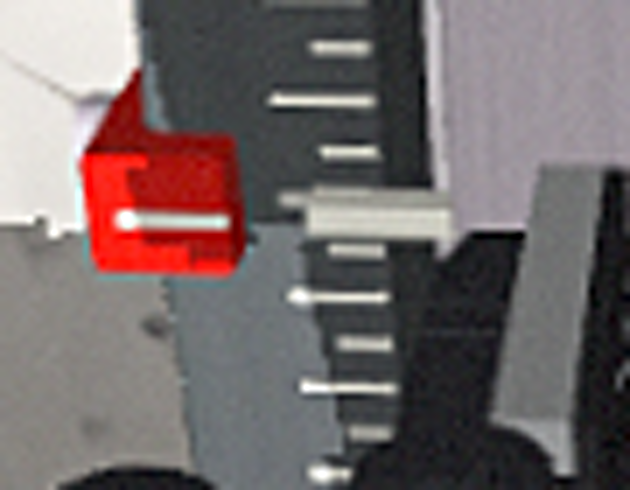

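View pics/s10.png

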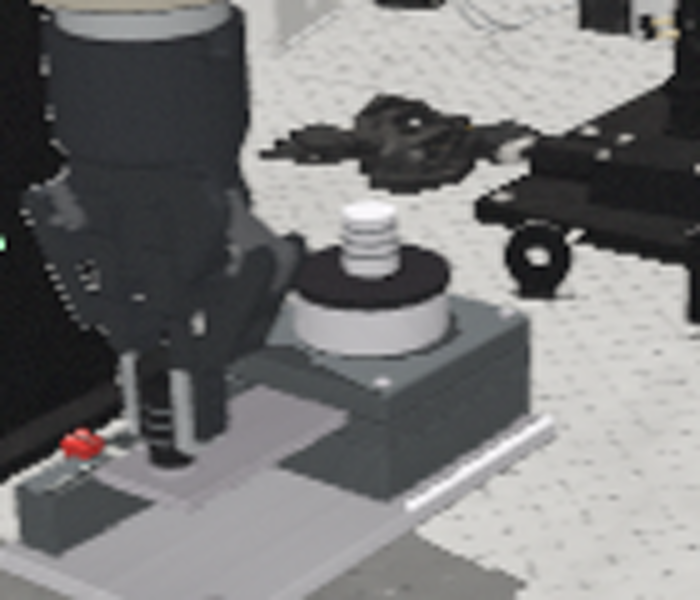

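```bash
python3 - <<'E'
from h import *
import pickle
ux=np.array([np.cos(np.radians(-5.6)),np.sin(np.radians(-5.6))])
q=lambda x,y:(145+(x+.5)/7-.5,215+(y+.5)/7-.5)
s,c=pickle.load(open('w10.pkl','rb'))
D=c['depth']
def wd(u,v):
    o,d=wray(c,s,u,v);K=c['camera_matrix'];th=np.hypot(u-K[0,2],v-K[1,2])/K[0,0]
    return o+d*D[int(round(v)),int(round(u))]/np.cos(th)
for n,(x0,x1,y0,y1) in {'ptr':(325,430,214,233),'red':(120,220,200,255)}.items():
    Z=[wd(*q(x,y))[2] for x in range(x0,x1,7) for y in range(y0,y1,7)];print(n,np.median(Z),np.std(Z))
for zm in(.043,.045,.047):
  for zp in(.044,.045):
    m=wonz(c,s,*q(175,220),zm);print(zm,zp,[(wonz(c,s,*q(x,y),zp)-m)[:2]@ux for x,y in((320,220),(370,221),(430,222))])
E
```

```text
ptr 0.045221196261544916 0.0005230467412622379
red 0.044746794872737305 0.019926629193247582
0.043 0.044 [np.float64(0.0009791461185479156), np.float64(0.000994520736633515), np.float64(0.0010137166212728962)]
0.043 0.045 [np.float64(0.0015343358971179613), np.float64(0.0015496121685695053), np.float64(0.0015686852631252137)]
0.045 0.044 [np.float64(-0.00013662279735687847), np.float64(-0.00012124817927127888), np.float64(-0.0001020522946318979)]
0.045 0.045 [np.float64(0.00041856698121316735), np.float64(0.0004338432526647113), np.float64(0.00045291634722041966)]
0.047 0.044 [np.float64(-0.0012523917132616724), np.float64(-0.0012370170951760727), np.float64(-0.0012178212105366918)]
0.047 0.045 [np.float64(-0.0006972019346916266), np.float64(-0.0006819256632400825), np.float64(-0.0006628525686843741)]
```

The pointer is within about 0.5 mm of the index. I'll hold there briefly and check that it's steady.

send_rows([
  {"fingers":0,"travel":[-0.0006,0,0],"twist":[0,0,0]},
  {"fingers":0,"travel":[-0.0006,0,0],"twist":[0,0,0]},
  {"fingers":0,"travel":[-0.0006,0,0],"twist":[0,0,0]},
  {"fingers":0,"travel":[-0.0006,0,0],"twist":[0,0,0]},
  {"fingers":0,"travel":[-0.0006,0,0],"twist":[0,0,0]},
  {"fingers":0,"travel":[-0.0006,0,0],"twist":[0,0,0]},
  {"fingers":0,"travel":[-0.0006,0,0],"twist":[0,0,0]},
  {"fingers":0,"travel":[-0.0006,0,0],"twist":[0,0,0]},
  {"fingers":0,"travel":[-0.0006,0,0],"twist":[0,0,0]},
  {"fingers":0,"travel":[-0.0006,0,0],"twist":[0,0,0]},
])

```text
time: 14.05
eef_pos: [0.4724, -0.1095, 0.2302]
tool_rot: [-0.0, 0.999, -0.049, 0.003]
force: [5.8, -0.9, -13.3]
width: 0.0181
```

```bash
python3 - <<'E'
from h import *
import pickle
for i in range(2):
    s=robot.read_state();c=robot.camera('wrist');print(s['eef_pos'],s['force'],abs(s['dq']).max())
pickle.dump((s,c),open('w11.pkl','wb'))
c=robot.camera('scene');save('s11.png',c['image'])
E
python3 m.py w11
```

```text
[ 0.47239013 -0.1094827   0.23016031] [  5.77978948  -0.92096331 -13.26417915] 0.0014710217785168162
[ 0.47240044 -0.1094827   0.23018413] [  6.17166616  -0.35157629 -13.59971828] 0.0021638010376024562
```

View pics/w11z.png

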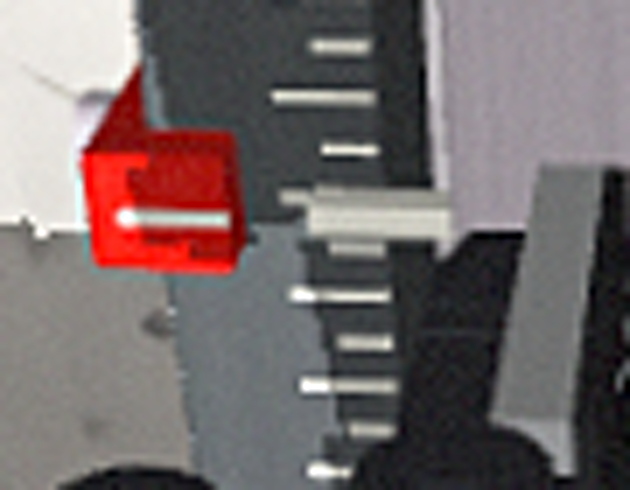

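View pics/s11.png

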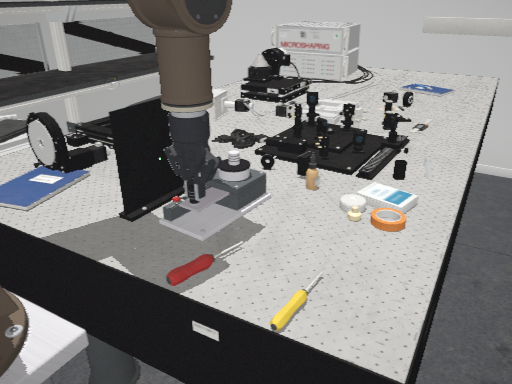

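The pointer (row 221) is level with the index line (row 219). The hold is steady, the cover is seated and the bystanders haven't moved. Handing in.

```bash
python3 -c "
from station import robot
print(robot.finish_job())"
```

```text
the job is handed in; nothing more can be done
None
```

I set the cover on the well, let go of it, then pulled the shutter out to the red index. I handed the job in at about 14 s of the 54 s, still gripping the knob; the hand-in reports no verdict.

- **Cover:** it sits on the rim, centred and level by eye in the scene view, and the gripper was clear of it before the pull began. It still looked seated in the last picture.
- **Shutter:** the pointer was within about 0.5 mm of the index by ray measurement, and by eye still level with it after the final hold. That figure shifts by about 1 mm with the assumed index height, which is inside the 4 mm limit.
- **Hold:** the arm was still, with a spring pull of about 6 N along the slide. It also read about 13 N vertically, because I left a slight upward pull on the knob; this is well below the limits.
- **Other things:** the bottle, lens case and red driver look unmoved in the last scene view; I did not measure them.
- **Disagreement:** the top camera put the cover about 2–3 mm from where the wrist camera and the grasp did. I used the wrist values for placing and checked them against the scene view.

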